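Sort seasonings and sundries into rack and tray

TASK

Sort the things along the front of the table into their places: stand the salt shaker upright in the middle well of the wooden seasoning rack and one spice jar upright in each of the two outer wells, either way round, and lay the match box flat in the wide compartment of the white tray and the sink plug flat, ring up, in its narrow compartment. Keep each thing the way up it is now and set it down gently rather than dropping it, and leave the mug, the egg timer and the remote control where they are.

Things in the scene. Friction and masses are not known exactly. Their poses are not given: they have to be found in the camera images.
- spice_jar_a: Closed cylindrical spice jar, clear body with a dark printed label and a red screw cap, 45 mm diameter, 106 mm tall, about 0.11 kg, rigid; body radius 21, cap radius 22.3 mm from height 85 up. Stands upright. Origin: centre of its underside, z up along the jar. From above its cap is red with a small dark mark; the two spice jars are of one kind.
- spice_jar_b: Closed cylindrical spice jar, clear body with a dark printed label and a red screw cap, 45 mm diameter, 106 mm tall, about 0.11 kg, rigid; body radius 21, cap radius 22.3 mm from height 85 up. Stands upright. Origin: centre of its underside, z up along the jar. From above its cap shows a pale reddish-tan top inside a red rim; same kind, shape and size as the other spice jar.
- salt_shaker: Salt shaker: clear, greyish see-through body with a light grey perforated dome top; 44 mm diameter up to height 74 mm, then narrowing to 34 mm; 90 mm tall, about 0.1 kg. Stands upright (its foot is a little uneven: it may lean 2 degrees). Origin: centre of its underside, z up.
- match_box: Small flat cardboard match box with a printed green-and-white lid, 37 mm (its x) by 55 mm (its y) by 14 to 16 mm high, closed and rigid, about 24 g. Lies flat. Origin: centre of its underside, z up.
- sink_plug: Black rubber sink plug, a disc 45 mm in diameter and 17 mm high with a small wire pull ring on top (34 mm high in all; the ring's root is solid to 24 mm), about 50 g. Grasp it across the disc. Lies flat, ring up. Origin: centre of its underside, z up.
- seasoning_rack: Low dark wooden rack, fixed to the table, 72 mm (its x) by 206 mm (its y) and 26 mm high, open above, with a row of three equal square wells along its y axis. Each well is 62 x 62 mm inside; well centres at y = -67, 0 and +67 mm, x = 0; walls 5 mm thick; well floors 6 mm above the table. Origin: centre of its underside, z up.
- sundries_tray: Low white plastic tray, fixed to the table, 113 mm (its x) by 177 mm (its y) and 22 mm high, open above, divided by one wall across into two unequal compartments, both 105 mm inside along x: the wide one 100 mm along y, centred at y = -34.5 mm; the narrow one 65 mm along y, centred at y = +52 mm. Walls 4 mm thick; floors 4 mm above the table. Origin: centre of its underside, z up.
- mug: Blue-grey mug, 98 mm tall, 85 mm across plus a handle along its -y (117 mm in all), loose at the far left corner; a bystander. Origin: centre of the underside of its 85 x 117 mm outline, z up.
- egg_timer: Round kitchen timer, white base and grey fluted cap, 58 mm diameter, 54 mm tall, loose at the near right corner; a bystander. Origin: centre of its underside, z up.
- remote: Grey remote control, 179 mm (its x) by 45 mm (its y) by 19 mm, lying loose at the right edge of the table; a bystander. Origin: centre of its underside, z up.

How it is judged:
By the outcome, as a careful person would: the job done as asked, in the order asked, and still so for the second after the job is handed in, with the robot touching nothing.
It also fails if it takes over 131 s, if anything falls off the work surface, if the arm or the gripper's body presses on something with over 40 N, if the wrist force passes 120 N, or if a joint passes its speed limit or range.

ROBOT

A 6-joint arm with a two-finger parallel gripper is mounted at the origin on a cart in front of the work surface, level with it; the furniture and walls round the work are solid. World frame = base frame: x ahead of the robot, y to its left, z up, the work surface at z = 0. Lengths are in m, angles in rad, forces in N, time in s.
With the tool pointing down it reaches from about 0.35 to 0.95 m from the base axis. Payload 17.4 kg.
Tool frame: the origin (TCP) lies midway between the tips of the shut fingers; the grasp point (between the pads) lies 19 mm behind it; z points along the fingers, y is the line along which they close (so a half turn about z gives the same grasp; the last joint's range is limited). The gripper opens to 93 mm and grips with 3 to 60 N. Pads are 15 mm wide; open, the fingers measure 128 mm over their backs; the gripper's body (75 mm by 188 mm) begins 65 mm behind the grasp point.
Start: joints at [-1.186, 0.116, 1.442, -0, 1.584, -0.038], TCP at [0.277, -0.616, 0.219] pointing down, gripper open.
Joint ranges: [-2.83, 2.83], [-0.83, 2.19], [0.07, 2.5], [-1.14, 4.28], [0.01, 3], [-2.97, 2.97]. Speed limits (rad/s): [1.89, 1.89, 2.22, 3.14, 3.14, 3.14].

INTERFACE

Orientations are given as [roll, pitch, yaw] about the fixed x, y, z axes, in that order (R = Rz(yaw) Ry(pitch) Rx(roll)).
In Python, from bench import arm, snapshot, calibration gives the robot as it stands. The module is installed in compiled form; this text tells all that it offers.
- The arm moves only by the tool move_arm, never from a script. Its argument "motion" is a list of rows, each a list of 7 numbers: the finger opening in mm, from 0 to 93, then the shift along the tool's x, y, z in a scale on which 1.0 is 75 cm, then the turn, a rotation vector about the tool's x, y, z in a scale on which 1.0 is 180 degrees. A call has 1 to 12 rows; each row is the pose to reach, as a shift and turn from the pose commanded when the call began, along the tool's axes at that moment; what a row does not reach only later rows make up. A row lasts 1/12 s, in which the tool goes at most 41.7 mm and 7.16 degrees, less where a joint would pass 70% of its speed; a pose out of reach is approached as far as the arm can. Shift and turn numbers lie between -1 and 1, and a call with a number outside is refused. A call with a gripper value outside its range is refused whole. The fingers move at their own pace and stop on an object; the grip force is fixed at half the most. Time passes only in rows, so rows that repeat a pose let the fingers close. It gives the time, the measured TCP pose, the force, the opening and the grip force at its end, in the units of the state.
- arm.get_obs(): the state, without advancing time (a new reading comes with each control period).
- snapshot(name): name is "side" or "top"; returns the picture (384x512x3 uint8, red, green, blue); there is no depth.
- calibration(name): a dict with "fx", "fy", "cx", "cy" (pixels), "cam_to_world" (4x4, takes a point from camera to world coordinates). Camera axes: x right, y down, z forward; pixel columns grow to the right and rows downward; lengths in m; the calibration is good to about 2 mm. A picture is of the moment at which its call begins. calibration takes no time and is no camera call.
- arm.sign_off(): hands the job in; it is judged then, once.
The state is a dict: "clock": time; "joints": joint angles; "qvel": joint speeds; "tau": joint torques, N m; "eef_pos": TCP position; "tool_rot": TCP orientation; "contact_force": force on the tool from outside, world axes, zero at the start; "ft_torque": the same for the moment, N m; "finger_gap": opening from 0.0 (shut) to 1.0 (fully open); "grip_force": force on a finger pad.
Only numpy, scipy, OpenCV 4.12 (cv2) and the standard library are available. Lean on these libraries where they do the work, as an engineer would, in place of code of your own. Each camera call takes 0.05 s, during which the arm holds its last target. There are 200 camera calls.

## Working session

There is one attempt and no reset: what is moved stays moved. The work goes in short steps, Python scripts to look and compute and a tool call to move; the robot and the scene stay as the last step left them, time stands still between calls to the robot, and variables do not carry over. Pictures are saved under pics/ and viewed, at most 14 in all, crops included, and the job is handed in when it is done.

Besides the shell and the picture viewer there is one more tool, called after ">>>" as a command line: name --pt "numbers of a row" for each row, then --argument value for the rest. move_arm: Moves the arm, as the interface text tells. Its arguments: {"type":"object","properties":{"motion":{"type":"array","items":{"type":"array","items":{"type":"number"}}}},"required":["motion"]}

```bash
mkdir -p pics; python3 - <<'E'
from bench import arm, snapshot, calibration
import cv2,numpy as np
for n in("top","side"):
    im=snapshot(n); cv2.imwrite(f"pics/{n}0.png",cv2.resize(im[:,:,::-1],(800,600),interpolation=cv2.INTER_CUBIC)); np.save(n+"0.npy",im)
    c=calibration(n); print(n,c["fx"],c["fy"],c["cx"],c["cy"]);print(np.round(c["cam_to_world"],4))
o=arm.get_obs();print(o["clock"],o["eef_pos"],o["tool_rot"],o["finger_gap"],o["joints"])
E
```

```text
top 435.5594012802355 435.5594012802355 254.62347012311787 198.72690816372622
[[-0.0083 -0.9937  0.1119  0.3982]
 [-1.      0.008  -0.0034  0.0075]
 [ 0.0025 -0.112  -0.9937  1.1228]
 [ 0.      0.      0.      1.    ]]
side 482.431891754718 482.431891754718 262.9020444836163 184.15460261467177
[[-0.9689 -0.1058  0.2239  0.2266]
 [-0.2474  0.4504 -0.8578  1.1397]
 [-0.0101 -0.8865 -0.4626  0.6453]
 [ 0.      0.      0.      1.    ]]
0.1 [ 0.27689679 -0.61539303  0.21798738] [-3.14053496e+00 -5.62087818e-05  4.22796312e-01] 1.0007116812653492 [-1.18578723e+00  1.16451520e-01  1.44217033e+00  1.62122131e-05
  1.58402987e+00 -3.77870344e-02]
```

View pics/top0.png

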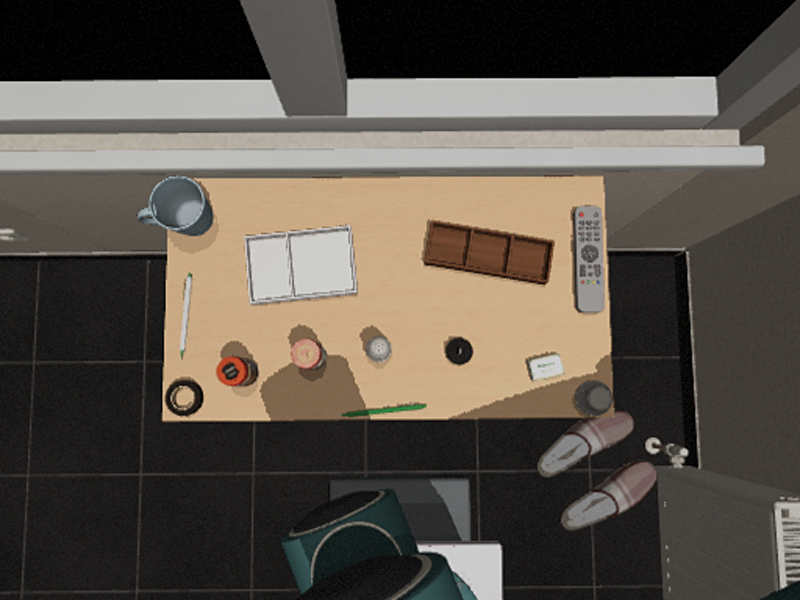

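View pics/side0.png

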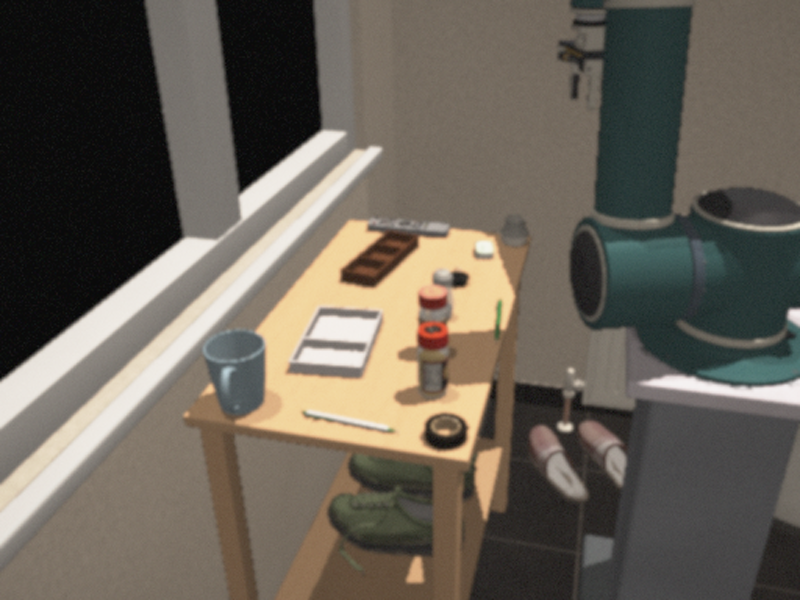

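```bash
cat > h.py <<'E'
from bench import arm, snapshot, calibration
import cv2,numpy as np
def ray(n,uv,z):
    c=calibration(n);T=np.array(c["cam_to_world"]);uv=np.atleast_2d(uv)
    d=np.c_[(uv[:,0]-c["cx"])/c["fx"],(uv[:,1]-c["cy"])/c["fy"],np.ones(len(uv))]@T[:3,:3].T
    return T[:3,3]+d*((z-T[2,3])/d[:,2])[:,None]
def proj(n,P):
    c=calibration(n);T=np.linalg.inv(c["cam_to_world"]);p=np.atleast_2d(P)@T[:3,:3].T+T[:3,3]
    return np.c_[c["fx"]*p[:,0]/p[:,2]+c["cx"],c["fy"]*p[:,1]/p[:,2]+c["cy"]]
def big(mask,box):
    x0,y0,x1,y1=box;m=np.zeros(mask.shape,np.uint8);m[y0:y1,x0:x1]=mask[y0:y1,x0:x1]
    cs,_=cv2.findContours(m,cv2.RETR_EXTERNAL,cv2.CHAIN_APPROX_NONE)
    return max(cs,key=cv2.contourArea)[:,0,:].astype(np.float32)
def rect(n,cnt,z):
    W=ray(n,cnt,z)[:,:2].astype(np.float32);(c,s,a)=cv2.minAreaRect(W*1000);return np.round(c,1),np.round(s,1),round(a,1)
E
python3 - <<'E'
from h import *
im=np.load("top0.npy");hsv=cv2.cvtColor(im,cv2.COLOR_RGB2HSV);H,S,V=[hsv[...,i].astype(int) for i in range(3)]
red=((H<8)|(H>172))&(S>90)&(V>90)
B=lambda a,b,c,d:[int(v*.64) for v in(a,b,c,d)]
def rep(nm,m,box,z):
    c=big(m.astype(np.uint8),B(*box));print(nm,cv2.boundingRect(c.astype(int)),*rect("top",c,z))
    return c
rep("a",red,(200,340,265,400),.0955)
rep("b",red,(280,330,335,385),.0955)
rep("salt",(S<60)&(V>90),(355,325,400,375),.08)
rep("plug",V<60,(435,330,485,375),.017)
rep("match",(S<60)&(V>100),(515,340,575,390),.015)
rep("rack",(V<135)&(S>60),(410,210,565,295),.026)
rep("tray",(S<50)&(V>110),(235,215,365,310),.022)
out=[cv2.resize(cv2.cvtColor(im,cv2.COLOR_RGB2BGR)[y0:y1,x0:x1],(400,200 if i<2 else 300),interpolation=cv2.INTER_CUBIC) for i,(x0,y0,x1,y1) in enumerate([(130,205,260,270),(260,205,390,270),(260,135,360,210),(150,135,250,210)])]
cv2.imwrite("pics/c1.png",np.vstack([np.hstack(out[:2]),np.hstack(out[2:])]))
E
```

```text
a (139, 228, 20, 19) [424.4 255.2] [45.4 40.9] 45.3
b (191, 220, 15, 17) [441.8 133.8] [19.8 42. ] 51.9
salt (234, 215, 16, 17) [457.5  35.9] [35.9 38.3] 89.5
plug (285, 216, 17, 17) [456.5 -93.9] [40.7 39.9] 62.6
match (338, 226, 23, 18) [ 430.3 -235.6] [36.  52.5] 13.4
rack (270, 141, 85, 41) [ 618.  -143.9] [209.5  76.2] 79.8
tray (156, 144, 73, 51) [600.4 163.6] [114.6 176.9] 5.6
```

View pics/c1.png

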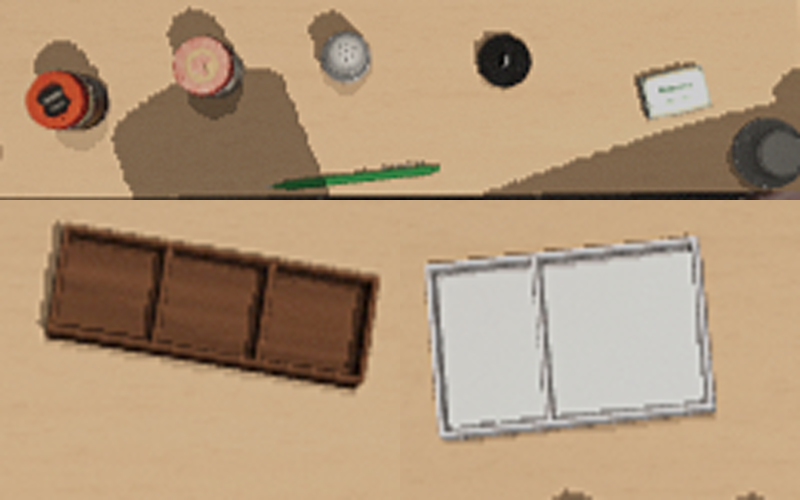

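```bash
python3 - <<'E'
from h import *
def tri(a,b):
    A=[];v=[]
    for n,uv in(("top",a),("side",b)):
        o=np.array(calibration(n)["cam_to_world"])[:3,3];d=ray(n,np.array(uv)*.64,0)[0]-o;d/=np.linalg.norm(d);P=np.eye(3)-np.outer(d,d);A.append(P);v.append(P@o)
    return np.linalg.solve(sum(A),sum(v)).round(3)
print("sill",tri((763,148),(382,150)),tri((763,165),(382,155)))
print("jarb",ray("top",[[196,226.3]],.104).round(4),"jara",ray("top",[[148.5,237.2]],.104).round(4))
# side check: cap centres at given px in 800 scale
im=np.load("side0.npy");h=cv2.cvtColor(im,cv2.COLOR_RGB2HSV).astype(int)
r=((h[...,0]<8)|(h[...,0]>172))&(h[...,1]>120)&(h[...,2]>90)
for nm,b,P in(("a",(265,200,290,225),(.4244,.2552,.0955)),("b",(260,178,290,205),(.442,.137,.0955))):
    c=big(r.astype(np.uint8),b);print(nm,cv2.boundingRect(c.astype(int)),proj("side",P))
print(proj("side",[(.4575,.0359,.082),(.4565,-.0939,.017),(.4303,-.2356,.015)])/.64)
E
```

```text
sill [ 0.753 -0.57   0.096] [ 0.743 -0.576  0.079]
jarb [[0.4493 0.1416 0.104 ]] jara [[0.4248 0.252  0.104 ]]
a (268, 206, 19, 18) [[277.83273023 215.19536434]]
b (269, 189, 17, 9) [[281.53868914 189.5194213 ]]
[[443.7395185  274.40275293]
 [458.57881844 275.35089024]
 [484.94934438 246.84474426]]
```

```bash
cat >> h.py <<'E'
from scipy.spatial.transform import Rotation as Rn
def plan(*wps):
    "wps: (x,y,z mm, yaw deg) -> tool shift mm and rotvec deg from the pose now"
    o=arm.get_obs();R=Rn.from_euler("xyz",o["tool_rot"]);p=np.array(o["eef_pos"])*1000
    print("t",round(o["clock"],2),"p",p.round(1),"yaw",np.degrees(o["tool_rot"]).round(1),"gap",round(o["finger_gap"]*93,1),"F",np.round(o["contact_force"],1),"grip",round(o["grip_force"],1),"j6",round(o["joints"][5],2))
    for w in wps:
        T=Rn.from_euler("xyz",[180,0,w[3]],degrees=True)
        print(w,"->",R.inv().apply(np.array(w[:3])-p).round(1),np.degrees((R.inv()*T).as_rotvec()).round(1))
E
python3 -c "
from h import *
plan((457.5,36,200,79.8))"
```

```text
t 0.1 p [ 276.9 -615.4  218. ] yaw [-179.9   -0.    24.2] gap 93.1 F [-0.4 -0.4  0.4] grip 0.0 j6 -0.04
(457.5, 36, 200, 79.8) -> [ 432.  -519.9   18.6] [ -0.1  -0.  -55.6]
```

The manual's scale: shifts go in shares of 75 cm and turns go in shares of 180 degrees. Converting my numbers, -520 mm is -0.6933, 432 mm is 0.576, -55.6 degrees is -0.3089.

>>> move_arm --pt "93 0.576 -0.6933 0.024 0 0 -0.3089" --pt "93 0.576 -0.6933 0.024 0 0 -0.3089" --pt "93 0.576 -0.6933 0.024 0 0 -0.3089" --pt "93 0.576 -0.6933 0.024 0 0 -0.3089" --pt "93 0.576 -0.6933 0.024 0 0 -0.3089" --pt "93 0.576 -0.6933 0.024 0 0 -0.3089" --pt "93 0.576 -0.6933 0.024 0 0 -0.3089" --pt "93 0.576 -0.6933 0.024 0 0 -0.3089" --pt "93 0.576 -0.6933 0.024 0 0 -0.3089" --pt "93 0.576 -0.6933 0.024 0 0 -0.3089" --pt "93 0.576 -0.6933 0.024 0 0 -0.3089" --pt "93 0.576 -0.6933 0.024 0 0 -0.3089"

```text
clock: 1.1
eef_pos: [0.4103, -0.1319, 0.2053]
tool_rot: [3.141, 0.0, 1.393]
contact_force: [0.2, -0.1, -0.1]
finger_gap: 0.998
grip_force: 0.0
```

```bash
python3 -c "
from h import *
plan((457.5,36,200,79.8),(457.5,36,33,79.8))"
```

```text
t 1.1 p [ 410.3 -131.9  205.3] yaw [180.    0.   79.8] gap 92.8 F [ 0.2 -0.1 -0.1] grip 0.0 j6 -0.19
(457.5, 36, 200, 79.8) -> [173.7  16.7   5.3] [0. 0. 0.]
(457.5, 36, 33, 79.8) -> [173.7  16.7 172.3] [0. 0. 0.]
```

In the tool's units: 174 mm is 0.232, 172 mm is 0.2293.

>>> move_arm --pt "93 0.232 0.0227 0.0067 0 0 0" --pt "93 0.232 0.0227 0.0067 0 0 0" --pt "93 0.232 0.0227 0.0067 0 0 0" --pt "93 0.232 0.0227 0.0067 0 0 0" --pt "93 0.232 0.0227 0.0067 0 0 0" --pt "93 0.232 0.0227 0.0067 0 0 0" --pt "93 0.232 0.0227 0.0467 0 0 0" --pt "93 0.232 0.0227 0.0867 0 0 0" --pt "93 0.232 0.0227 0.1267 0 0 0" --pt "93 0.232 0.0227 0.1667 0 0 0" --pt "93 0.232 0.0227 0.2 0 0 0" --pt "93 0.232 0.0227 0.2293 0 0 0"

```text
clock: 2.1
eef_pos: [0.4571, 0.0328, 0.0315]
tool_rot: [-3.141, 0.001, 1.392]
contact_force: [-0.1, 0.4, 0.0]
finger_gap: 0.996
grip_force: 0.0
```

>>> move_arm --pt "93 0 0 0 0 0 0" --pt "93 0 0 0 0 0 0"

```text
clock: 2.27
eef_pos: [0.4574, 0.0333, 0.0331]
tool_rot: [-3.14, 0.001, 1.392]
contact_force: [-0.1, -0.2, 0.1]
finger_gap: 1.003
grip_force: 0.0
```

```bash
python3 - <<'E'
from h import *
plan((457.5,36,33,79.8))
t=snapshot("top")[180:290,150:310];s=snapshot("side")[140:260,200:375]
cv2.imwrite("pics/c2.png",np.hstack([cv2.resize(i[:,:,::-1],(400,275)) for i in(t,s)]))
E
```

```text
t 2.27 p [457.4  33.3  33.1] yaw [-179.9    0.    79.8] gap 93.3 F [-0.1 -0.2  0.1] grip 0.0 j6 0.2
(457.5, 36, 33, 79.8) -> [ 2.7 -0.3  0.1] [-0.1  0.  -0. ]
```

View pics/c2.png

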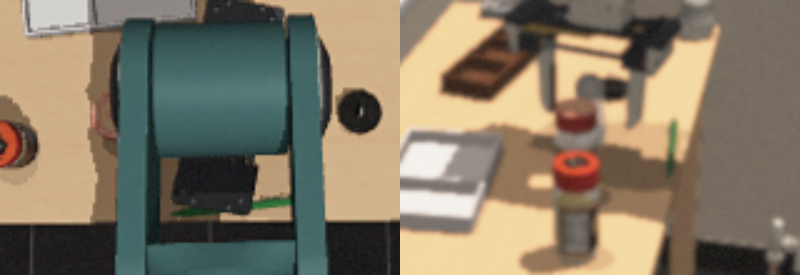

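In the tool's units: 3 mm is 0.004.

>>> move_arm --pt "60 0.004 0 0 0 0 0" --pt "50 0.004 0 0 0 0 0" --pt "44 0.004 0 0 0 0 0" --pt "30 0.004 0 0 0 0 0" --pt "30 0.004 0 0 0 0 0" --pt "30 0.004 0 0 0 0 0" --pt "30 0.004 0 0 0 0 0" --pt "30 0.004 0 0 0 0 0" --pt "30 0.004 0 0 0 0 0" --pt "30 0.004 0 0 0 0 0"

```text
clock: 3.2
eef_pos: [0.4586, 0.0373, 0.0335]
tool_rot: [3.141, -0.0, 1.393]
contact_force: [-0.2, -0.1, 1.4]
finger_gap: 0.426
grip_force: 29.7
```

```bash
python3 -c "
from h import *
plan((457.5,36,33,79.8),(457.5,36,130,79.8),(620.5,-145,130,79.8),(620.5,-145,40,79.8))"
```

```text
t 3.2 p [458.6  37.3  33.5] yaw [180.   -0.   79.8] gap 39.6 F [-0.2 -0.1  1.4] grip 29.7 j6 0.2
(457.5, 36, 33, 79.8) -> [-1.5 -0.9  0.5] [ 0. -0.  0.]
(457.5, 36, 130, 79.8) -> [ -1.5  -0.9 -96.5] [ 0. -0.  0.]
(620.5, -145, 130, 79.8) -> [-150.8  191.6  -96.5] [ 0. -0.  0.]
(620.5, -145, 40, 79.8) -> [-150.8  191.5   -6.5] [ 0. -0.  0.]
```

In the tool's units: -97 mm is -0.1293, -88 mm is -0.1173.

>>> move_arm --pt "30 0 0 -0.0067 0 0 0" --pt "30 0 0 -0.02 0 0 0" --pt "30 0 0 -0.04 0 0 0" --pt "30 0 0 -0.0667 0 0 0" --pt "30 0 0 -0.0933 0 0 0" --pt "30 0 0 -0.1173 0 0 0" --pt "30 0 0 -0.1293 0 0 0" --pt "30 0 0 -0.1293 0 0 0"

```text
clock: 3.87
eef_pos: [0.4593, 0.0373, 0.1329]
tool_rot: [3.138, -0.001, 1.393]
contact_force: [0.7, -1.1, -0.7]
finger_gap: 0.428
grip_force: 29.6
```

```bash
python3 - <<'E'
from h import *
plan((620.5,-145,130,79.8),(620.5,-145,40,79.8))
s=snapshot("side")[90:210,220:380]
cv2.imwrite("pics/c3.png",cv2.resize(s[:,:,::-1],(800,600),interpolation=cv2.INTER_CUBIC))
E
```

```text
t 3.87 p [459.3  37.3 132.9] yaw [179.8  -0.   79.8] gap 39.8 F [ 0.7 -1.1 -0.7] grip 29.6 j6 0.2
(620.5, -145, 130, 79.8) -> [-151.   190.9    3.4] [ 0.2 -0.   0. ]
(620.5, -145, 40, 79.8) -> [-151.1  190.6   93.4] [ 0.2 -0.   0. ]
```

View pics/c3.png

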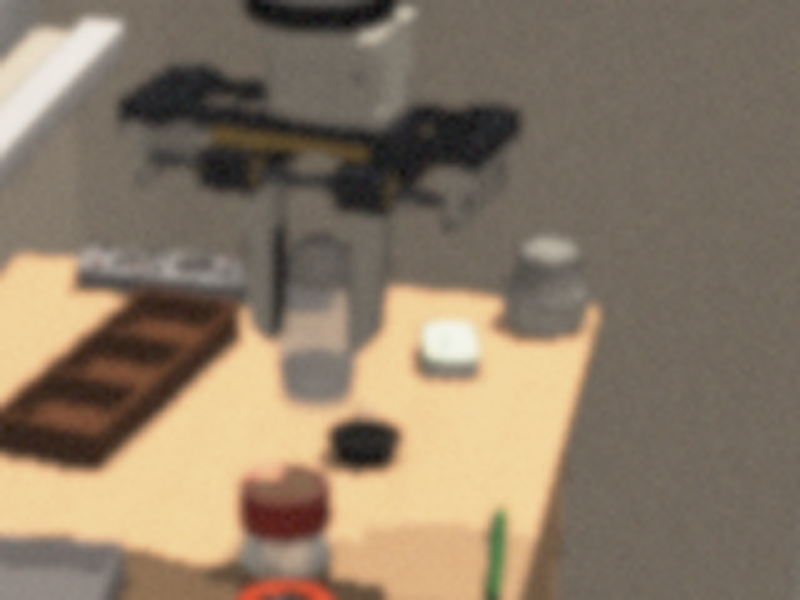

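In the tool's units: 191 mm is 0.2547, -132 mm is -0.176.

>>> move_arm --pt "30 -0.0067 0.008 0 0 0 0" --pt "30 -0.0227 0.0293 0 0 0 0" --pt "30 -0.0467 0.0587 0 0 0 0" --pt "30 -0.0733 0.092 0 0 0 0" --pt "30 -0.1 0.1267 0 0 0 0" --pt "30 -0.1267 0.16 0 0 0 0" --pt "30 -0.1533 0.1933 0 0 0 0" --pt "30 -0.176 0.2227 0 0 0 0" --pt "30 -0.1933 0.2453 0 0 0 0" --pt "30 -0.2013 0.2547 0.0067 0 0 0" --pt "30 -0.2013 0.2547 0.02 0 0 0" --pt "30 -0.2013 0.2547 0.04 0 0 0"

```text
clock: 4.92
eef_pos: [0.6195, -0.145, 0.099]
tool_rot: [-3.141, -0.0, 1.393]
contact_force: [0.5, 0.0, -1.7]
finger_gap: 0.426
grip_force: 29.6
```

In the tool's units: 34 mm is 0.0453, 24 mm is 0.032.

>>> move_arm --pt "30 0 0 0.016 0 0 0" --pt "30 0 0 0.032 0 0 0" --pt "30 0 0 0.0453 0 0 0" --pt "30 0 0 0.0453 0 0 0" --pt "30 0 0 0.0453 0 0 0"

```text
clock: 5.33
eef_pos: [0.6195, -0.1446, 0.0659]
tool_rot: [-3.141, -0.0, 1.394]
contact_force: [0.8, 0.6, -1.5]
finger_gap: 0.425
grip_force: 29.6
```

```bash
python3 - <<'E'
from h import *
plan((620.5,-145,40,79.8))
t=snapshot("top")[120:220,240:370];s=snapshot("side")[90:200,200:345]
cv2.imwrite("pics/c4.png",np.hstack([cv2.resize(i[:,:,::-1],(400,300),interpolation=cv2.INTER_CUBIC) for i in(t,s)]))
E
```

```text
t 5.33 p [ 619.5 -144.6   65.9] yaw [-180.    -0.    79.9] gap 39.6 F [ 0.8  0.6 -1.5] grip 29.6 j6 -0.09
(620.5, -145, 40, 79.8) -> [-0.2  1.1 25.9] [-0.  -0.   0.1]
```

View pics/c4.png

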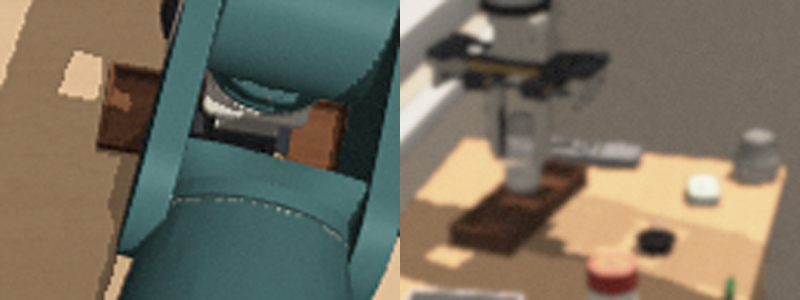

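In the tool's units: 25 mm is 0.0333, 23 mm is 0.0307.

>>> move_arm --pt "30 0 0.0013 0.0107 0 0 0" --pt "30 0 0.0013 0.02 0 0 0" --pt "30 0 0.0013 0.0267 0 0 0" --pt "30 0 0.0013 0.0307 0 0 0" --pt "30 0 0.0013 0.0333 0 0 0" --pt "30 0 0.0013 0.0333 0 0 0"

```text
clock: 5.93
eef_pos: [0.6206, -0.1452, 0.0407]
tool_rot: [-3.141, -0.0, 1.393]
contact_force: [-0.3, 0.1, -0.6]
finger_gap: 0.428
grip_force: 29.6
```

In the tool's units: 1.4 mm is 0.0019, 0.7 mm is 0.0009.

>>> move_arm --pt "30 0 0 0.0009 0 0 0" --pt "30 0 0 0.0019 0 0 0" --pt "30 0 0 0.0019 0 0 0"

```text
clock: 6.18
eef_pos: [0.6209, -0.1453, 0.04]
tool_rot: [3.141, 0.0, 1.393]
contact_force: [-0.6, -0.4, -1.4]
finger_gap: 0.425
grip_force: 29.6
```

In the tool's units: 1 mm is 0.0013, 0.5 mm is 0.0007.

>>> move_arm --pt "30 0 0 0.0007 0 0 0" --pt "30 0 0 0.0013 0 0 0" --pt "30 0 0 0.0013 0 0 0"

```text
clock: 6.43
eef_pos: [0.621, -0.1454, 0.0394]
tool_rot: [3.141, 0.0, 1.393]
contact_force: [-1.9, -0.5, 3.6]
finger_gap: 0.423
grip_force: 29.9
```

In the tool's units: -115 mm is -0.1533, -95 mm is -0.1267.

>>> move_arm --pt "45 0 0 0 0 0 0" --pt "55 0 0 0 0 0 0" --pt "70 0 0 0 0 0 0" --pt "80 0 0 0 0 0 0" --pt "85 0 0 -0.0133 0 0 0" --pt "90 0 0 -0.04 0 0 0" --pt "93 0 0 -0.08 0 0 0" --pt "93 0 0 -0.1267 0 0 0" --pt "93 0 0 -0.1533 0 0 0" --pt "93 0 0 -0.1533 0 0 0"

```text
clock: 7.27
eef_pos: [0.6224, -0.1457, 0.1604]
tool_rot: [3.134, 0.001, 1.393]
contact_force: [0.3, -0.2, 0.2]
finger_gap: 0.997
grip_force: 0.0
```

```bash
python3 -c "
from h import *
plan((449,140,150,79.8),(449,140,41,79.8))"
```

```text
t 7.27 p [ 622.4 -145.7  160.4] yaw [179.6   0.   79.8] gap 92.8 F [ 0.3 -0.2  0.2] grip 0.0 j6 -0.09
(449, 140, 150, 79.8) -> [ 250.6 -221.2    8.6] [0.4 0.  0. ]
(449, 140, 41, 79.8) -> [ 250.6 -222.   117.6] [0.4 0.  0. ]
```

In the tool's units: 250 mm is 0.3333, -221 mm is -0.2947.

>>> move_arm --pt "93 0.04 -0.0347 0 0 0 0" --pt "93 0.08 -0.0707 0 0 0 0" --pt "93 0.12 -0.1053 0 0 0 0" --pt "93 0.16 -0.1413 0 0 0 0" --pt "93 0.2 -0.1773 0 0 0 0" --pt "93 0.24 -0.2133 0 0 0 0" --pt "93 0.28 -0.248 0 0 0 0" --pt "93 0.3133 -0.2773 0 0 0 0" --pt "93 0.3333 -0.2947 0 0 0 0" --pt "93 0.3333 -0.2947 0 0 0 0" --pt "93 0.3333 -0.2947 0 0 0 0" --pt "93 0.3333 -0.2947 0 0 0 0"

```text
clock: 8.27
eef_pos: [0.4476, 0.1395, 0.1541]
tool_rot: [3.141, 0.0, 1.393]
contact_force: [0.0, -1.4, 1.0]
finger_gap: 1.0
grip_force: 0.0
```

```bash
python3 - <<'E'
from h import *
plan((449,140,150,79.8),(449,140,41,79.8))
t=snapshot("top")[120:220,240:370];s=snapshot("side")[100:230,200:375]
cv2.imwrite("pics/c5.png",np.hstack([cv2.resize(i[:,:,::-1],(400,300),interpolation=cv2.INTER_CUBIC) for i in(t,s)]))
E
```

```text
t 8.27 p [447.6 139.5 154.1] yaw [180.    0.   79.8] gap 93.0 F [ 0.  -1.4  1. ] grip 0.0 j6 0.43
(449, 140, 150, 79.8) -> [0.7 1.2 4.1] [0. 0. 0.]
(449, 140, 41, 79.8) -> [  0.7   1.2 113.1] [0. 0. 0.]
```

View pics/c5.png

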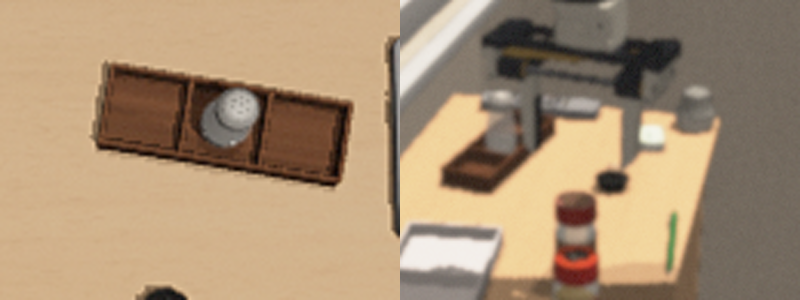

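In the tool's units: 113 mm is 0.1507, 107 mm is 0.1427.

>>> move_arm --pt "93 0 0.0013 0.02 0 0 0" --pt "93 0 0.0013 0.0533 0 0 0" --pt "93 0 0.0013 0.0867 0 0 0" --pt "93 0 0.0013 0.12 0 0 0" --pt "93 0 0.0013 0.1427 0 0 0" --pt "93 0 0.0013 0.1507 0 0 0" --pt "75 0 0.0013 0.1507 0 0 0" --pt "60 0 0.0013 0.1507 0 0 0" --pt "50 0 0.0013 0.1507 0 0 0" --pt "40 0 0.0013 0.1507 0 0 0" --pt "30 0 0.0013 0.1507 0 0 0" --pt "30 0 0.0013 0.1507 0 0 0"

```text
clock: 9.37
eef_pos: [0.4487, 0.1397, 0.0416]
tool_rot: [3.141, -0.0, 1.393]
contact_force: [-0.1, -0.0, 0.1]
finger_gap: 0.619
grip_force: 0.0
```

>>> move_arm --pt "30 0 0 0 0 0 0" --pt "30 0 0 0 0 0 0" --pt "30 0 0 0 0 0 0"

```text
clock: 9.62
eef_pos: [0.4486, 0.1398, 0.0413]
tool_rot: [3.141, -0.0, 1.393]
contact_force: [0.7, 0.9, 2.7]
finger_gap: 0.475
grip_force: 30.0
```

```bash
python3 - <<'E'
from h import *
plan((449,140,161,79.8),(632.4,-79,161,79.8),(632.4,-79,47,79.8))
E
```

```text
t 9.62 p [448.6 139.8  41.3] yaw [180.   -0.   79.8] gap 44.2 F [0.7 0.9 2.7] grip 30.0 j6 0.43
(449, 140, 161, 79.8) -> [   0.3    0.4 -119.7] [ 0. -0.  0.]
(632.4, -79, 161, 79.8) -> [-182.9  219.6 -119.7] [ 0. -0.  0.]
(632.4, -79, 47, 79.8) -> [-182.9  219.5   -5.7] [ 0. -0.  0.]
```

In the tool's units: 127 mm is 0.1693, -120 mm is -0.16.

>>> move_arm --pt "30 0 0 -0.0067 0 0 0" --pt "30 0 0 -0.02 0 0 0" --pt "30 0 0 -0.0467 0 0 0" --pt "30 0 0 -0.08 0 0 0" --pt "30 0 0 -0.1133 0 0 0" --pt "30 0 0 -0.14 0 0 0" --pt "30 -0.0067 0.008 -0.156 0 0 0" --pt "30 -0.0267 0.032 -0.16 0 0 0" --pt "30 -0.0533 0.064 -0.16 0 0 0" --pt "30 -0.0827 0.0987 -0.16 0 0 0" --pt "30 -0.112 0.1347 -0.16 0 0 0" --pt "30 -0.1413 0.1693 -0.16 0 0 0"

```text
clock: 10.62
eef_pos: [0.5556, 0.0109, 0.161]
tool_rot: [-3.141, 0.0, 1.393]
contact_force: [-0.7, -0.1, -1.7]
finger_gap: 0.479
grip_force: 30.0
```

In the tool's units: 92 mm is 0.1227, 88 mm is 0.1173.

>>> move_arm --pt "30 -0.0293 0.0347 0 0 0 0" --pt "30 -0.0587 0.0707 0 0 0 0" --pt "30 -0.0827 0.1 0 0 0 0" --pt "30 -0.0973 0.1173 0 0 0 0" --pt "30 -0.1027 0.1227 0 0 0 0" --pt "30 -0.1027 0.1227 0.0133 0 0 0" --pt "30 -0.1027 0.1227 0.0333 0 0 0" --pt "30 -0.1027 0.1227 0.06 0 0 0" --pt "30 -0.1027 0.1227 0.0827 0 0 0" --pt "30 -0.1027 0.1227 0.1 0 0 0" --pt "30 -0.1027 0.1227 0.1093 0 0 0" --pt "30 -0.1027 0.1227 0.1093 0 0 0"

```text
clock: 11.62
eef_pos: [0.6305, -0.0784, 0.0768]
tool_rot: [-3.139, -0.0, 1.394]
contact_force: [-0.0, -0.2, -0.8]
finger_gap: 0.478
grip_force: 30.0
```

```bash
python3 - <<'E'
from h import *
plan((632.4,-79,47,79.8))
s=snapshot("side")[90:200,200:345]
cv2.imwrite("pics/c6.png",cv2.resize(s[:,:,::-1],(600,450),interpolation=cv2.INTER_CUBIC))
E
```

```text
t 11.62 p [630.5 -78.4  76.8] yaw [-179.8   -0.    79.9] gap 44.4 F [-0.  -0.2 -0.8] grip 30.0 j6 0.01
(632.4, -79, 47, 79.8) -> [-0.3  2.1 29.8] [-0.2 -0.   0.1]
```

View pics/c6.png

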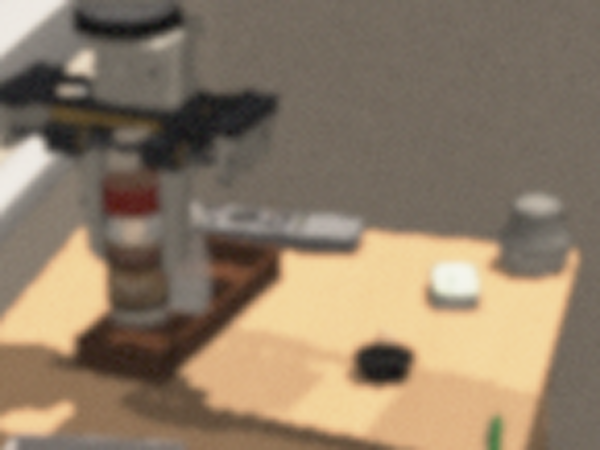

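>>> move_arm --pt "30 0 0.0013 0.0107 0 0 0" --pt "30 0 0.0013 0.0227 0 0 0" --pt "30 0 0.0013 0.032 0 0 0" --pt "30 0 0.0013 0.0373 0 0 0" --pt "30 0 0.0013 0.04 0 0 0" --pt "30 0 0.0013 0.04 0 0 0"

```text
clock: 12.17
eef_pos: [0.6324, -0.0793, 0.0483]
tool_rot: [-3.141, -0.0, 1.393]
contact_force: [0.7, -0.0, -1.6]
finger_gap: 0.477
grip_force: 30.0
```

In the tool's units: 1.4 mm is 0.0019, 0.7 mm is 0.0009.

>>> move_arm --pt "30 0 0 0.0009 0 0 0" --pt "30 0 0 0.0019 0 0 0" --pt "30 0 0 0.0019 0 0 0"

```text
clock: 12.42
eef_pos: [0.6327, -0.0794, 0.0477]
tool_rot: [3.141, -0.0, 1.393]
contact_force: [0.2, 0.3, -1.8]
finger_gap: 0.476
grip_force: 30.0
```

In the tool's units: 1 mm is 0.0013, 0.5 mm is 0.0007.

>>> move_arm --pt "30 0 0 0.0007 0 0 0" --pt "30 0 0 0.0013 0 0 0" --pt "30 0 0 0.0013 0 0 0"

```text
clock: 12.67
eef_pos: [0.6328, -0.0794, 0.0473]
tool_rot: [3.141, 0.0, 1.393]
contact_force: [-2.1, -0.2, 4.4]
finger_gap: 0.477
grip_force: 30.0
```

In the tool's units: -110 mm is -0.1467, -95 mm is -0.1267.

>>> move_arm --pt "48 0 0 0 0 0 0" --pt "58 0 0 0 0 0 0" --pt "70 0 0 0 0 0 0" --pt "80 0 0 0 0 0 0" --pt "85 0 0 -0.0133 0 0 0" --pt "90 0 0 -0.04 0 0 0" --pt "93 0 0 -0.08 0 0 0" --pt "93 0 0 -0.1267 0 0 0" --pt "93 0 0 -0.1467 0 0 0" --pt "93 0 0 -0.1467 0 0 0" --pt "93 0 0 -0.1467 0 0 0"

```text
clock: 13.58
eef_pos: [0.6329, -0.0794, 0.1577]
tool_rot: [3.14, -0.0, 1.393]
contact_force: [-0.1, 0.5, -1.6]
finger_gap: 1.001
grip_force: 0.0
```

```bash
python3 - <<'E'
from h import *
plan((424.6,253.5,155,79.8),(424.6,253.5,41,79.8))
E
```

```text
t 13.58 p [632.9 -79.4 157.7] yaw [179.9  -0.   79.8] gap 93.1 F [-0.1  0.5 -1.6] grip 0.0 j6 0.01
(424.6, 253.5, 155, 79.8) -> [ 290.8 -263.9    2.2] [ 0.1 -0.   0. ]
(424.6, 253.5, 41, 79.8) -> [ 290.8 -264.1  116.2] [ 0.1 -0.   0. ]
```

In the tool's units: 291 mm is 0.388, -264 mm is -0.352.

>>> move_arm --pt "93 0.0387 -0.0347 0 0 0 0" --pt "93 0.0773 -0.0707 0 0 0 0" --pt "93 0.116 -0.1053 0 0 0 0" --pt "93 0.1547 -0.1413 0 0 0 0" --pt "93 0.1933 -0.176 0 0 0 0" --pt "93 0.232 -0.2107 0 0 0 0" --pt "93 0.2707 -0.2467 0 0 0 0" --pt "93 0.3093 -0.2813 0 0 0 0" --pt "93 0.348 -0.3173 0 0 0 0" --pt "93 0.3773 -0.3427 0 0 0 0" --pt "93 0.388 -0.352 0 0 0 0" --pt "93 0.388 -0.352 0 0 0 0"

```text
clock: 14.58
eef_pos: [0.4227, 0.2552, 0.1553]
tool_rot: [-3.14, 0.001, 1.396]
contact_force: [0.3, 1.0, -0.6]
finger_gap: 1.001
grip_force: 0.0
```

```bash
python3 - <<'E'
from h import *
plan((424.6,253.5,155,79.8),(424.6,253.5,41,79.8))
t=snapshot("top")[120:220,240:370];s=snapshot("side")[100:260,180:395]
cv2.imwrite("pics/c7.png",np.hstack([cv2.resize(i[:,:,::-1],(400,300),interpolation=cv2.INTER_CUBIC) for i in(t,s)]))
E
```

```text
t 14.58 p [422.7 255.2 155.3] yaw [-179.9    0.    80. ] gap 93.1 F [ 0.3  1.  -0.6] grip 0.0 j6 0.67
(424.6, 253.5, 155, 79.8) -> [-1.3  2.2  0.3] [-0.1  0.   0.2]
(424.6, 253.5, 41, 79.8) -> [ -1.2   2.3 114.3] [-0.1  0.   0.2]
```

View pics/c7.png

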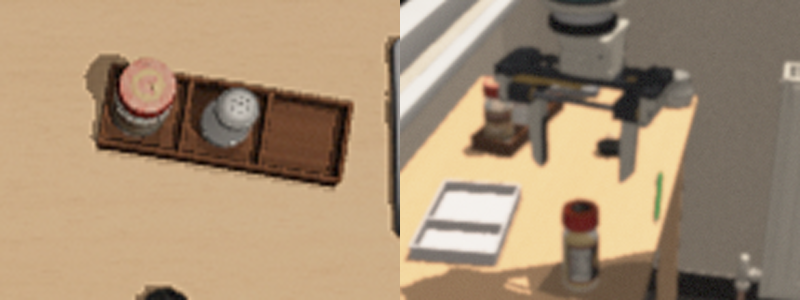

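In the tool's units: 115 mm is 0.1533, 108 mm is 0.144.

>>> move_arm --pt "93 0 0.0013 0.02 0 0 0" --pt "93 0 0.0013 0.0533 0 0 0" --pt "93 0 0.0013 0.0867 0 0 0" --pt "93 0 0.0013 0.12 0 0 0" --pt "93 0 0.0013 0.144 0 0 0" --pt "93 0 0.0013 0.1533 0 0 0" --pt "75 0 0.0013 0.1533 0 0 0" --pt "60 0 0.0013 0.1533 0 0 0" --pt "50 0 0.0013 0.1533 0 0 0" --pt "40 0 0.0013 0.1533 0 0 0" --pt "30 0 0.0013 0.1533 0 0 0" --pt "30 0 0.0013 0.1533 0 0 0"

```text
clock: 15.68
eef_pos: [0.4254, 0.2537, 0.0422]
tool_rot: [3.141, -0.001, 1.393]
contact_force: [-1.1, -0.5, 0.3]
finger_gap: 0.619
grip_force: 0.0
```

>>> move_arm --pt "30 0 0 0 0 0 0" --pt "30 0 0 0 0 0 0" --pt "30 0 0 0 0 0 0"

```text
clock: 15.93
eef_pos: [0.4253, 0.2537, 0.0418]
tool_rot: [3.141, -0.0, 1.393]
contact_force: [-0.5, 0.1, 1.3]
finger_gap: 0.474
grip_force: 30.0
```

```bash
python3 - <<'E'
from h import *
plan((424.6,253.5,175,79.8),(608.6,-211,175,79.8),(608.6,-211,75,79.8))
E
```

```text
t 15.93 p [425.3 253.7  41.8] yaw [180.   -0.   79.8] gap 44.1 F [-0.5  0.1  1.3] grip 30.0 j6 0.66
(424.6, 253.5, 175, 79.8) -> [  -0.3   -0.6 -133.2] [ 0. -0.  0.]
(608.6, -211, 175, 79.8) -> [-425.   262.5 -133.2] [ 0. -0.  0.]
(608.6, -211, 75, 79.8) -> [-425.   262.4  -33.2] [ 0. -0.  0.]
```

In the tool's units: -144 mm is -0.192, -133 mm is -0.1773.

>>> move_arm --pt "30 0 0 -0.0067 0 0 0" --pt "30 0 0 -0.02 0 0 0" --pt "30 0 0 -0.0467 0 0 0" --pt "30 0 0 -0.08 0 0 0" --pt "30 0 0 -0.1133 0 0 0" --pt "30 0 0 -0.1467 0 0 0" --pt "30 -0.0133 0.008 -0.1693 0 0 0" --pt "30 -0.04 0.024 -0.1773 0 0 0" --pt "30 -0.076 0.0467 -0.1773 0 0 0" --pt "30 -0.1147 0.0707 -0.1773 0 0 0" --pt "30 -0.1533 0.0947 -0.1773 0 0 0" --pt "30 -0.192 0.1187 -0.1773 0 0 0"

```text
clock: 16.93
eef_pos: [0.4875, 0.0947, 0.1757]
tool_rot: [3.141, -0.0, 1.394]
contact_force: [1.2, 0.8, -0.7]
finger_gap: 0.474
grip_force: 30.0
```

In the tool's units: -281 mm is -0.3747, -271 mm is -0.3613.

>>> move_arm --pt "30 -0.0387 0.024 0 0 0 0" --pt "30 -0.0773 0.048 0 0 0 0" --pt "30 -0.116 0.072 0 0 0 0" --pt "30 -0.1547 0.096 0 0 0 0" --pt "30 -0.1933 0.12 0 0 0 0" --pt "30 -0.232 0.144 0 0 0 0" --pt "30 -0.2707 0.168 0 0 0 0" --pt "30 -0.3067 0.1893 0 0 0 0" --pt "30 -0.3387 0.2093 0 0 0 0" --pt "30 -0.3613 0.2227 0 0 0 0" --pt "30 -0.3747 0.2307 0 0 0 0" --pt "30 -0.3747 0.2307 0 0 0 0"

```text
clock: 17.93
eef_pos: [0.6082, -0.2126, 0.1747]
tool_rot: [-3.141, 0.0, 1.392]
contact_force: [0.5, 0.8, -0.9]
finger_gap: 0.476
grip_force: 30.0
```

```bash
python3 - <<'E'
from h import *
plan((608.6,-211,175,79.8),(608.6,-211,75,79.8))
E
```

```text
t 17.93 p [ 608.2 -212.6  174.7] yaw [-180.     0.    79.7] gap 44.3 F [ 0.5  0.8 -0.9] grip 30.0 j6 -0.2
(608.6, -211, 175, 79.8) -> [ 1.7  0.1 -0.3] [-0.   0.  -0.1]
(608.6, -211, 75, 79.8) -> [ 1.7  0.1 99.7] [-0.   0.  -0.1]
```

In the tool's units: 126 mm is 0.168, 124 mm is 0.1653.

>>> move_arm --pt "30 0 0 0.0133 0 0 0" --pt "30 0 0 0.0373 0 0 0" --pt "30 0 0 0.0667 0 0 0" --pt "30 0 0 0.096 0 0 0" --pt "30 0 0 0.12 0 0 0" --pt "30 0 0 0.1373 0 0 0" --pt "30 0 0 0.1493 0 0 0" --pt "30 0 0 0.1587 0 0 0" --pt "30 0 0 0.1653 0 0 0" --pt "30 0 0 0.168 0 0 0" --pt "30 0 0 0.168 0 0 0"

```text
clock: 18.85
eef_pos: [0.6081, -0.211, 0.0487]
tool_rot: [3.141, 0.0, 1.393]
contact_force: [0.3, 0.1, -1.1]
finger_gap: 0.479
grip_force: 30.0
```

In the tool's units: 1 mm is 0.0013, 0.5 mm is 0.0007.

>>> move_arm --pt "30 0 0 0.0007 0 0 0" --pt "30 0 0 0.0013 0 0 0" --pt "30 0 0 0.0013 0 0 0"

```text
clock: 19.1
eef_pos: [0.6081, -0.2111, 0.048]
tool_rot: [3.141, 0.0, 1.393]
contact_force: [-0.6, 0.3, -1.8]
finger_gap: 0.479
grip_force: 30.0
```

In the tool's units: 1 mm is 0.0013, 0.5 mm is 0.0007.

>>> move_arm --pt "30 0 0 0.0007 0 0 0" --pt "30 0 0 0.0013 0 0 0" --pt "30 0 0 0.0013 0 0 0"

```text
clock: 19.35
eef_pos: [0.6082, -0.2112, 0.0478]
tool_rot: [3.141, 0.0, 1.393]
contact_force: [-4.3, 1.1, 9.6]
finger_gap: 0.474
grip_force: 30.0
```

In the tool's units: -110 mm is -0.1467, -95 mm is -0.1267.

>>> move_arm --pt "48 0 0 0 0 0 0" --pt "58 0 0 0 0 0 0" --pt "70 0 0 0 0 0 0" --pt "80 0 0 0 0 0 0" --pt "85 0 0 -0.0133 0 0 0" --pt "85 0 0 -0.04 0 0 0" --pt "85 0 0 -0.08 0 0 0" --pt "75 0 0 -0.1267 0 0 0" --pt "70 0 0 -0.1467 0 0 0" --pt "65 0 0 -0.1467 0 0 0" --pt "60 0 0 -0.1467 0 0 0"

```text
clock: 20.27
eef_pos: [0.6083, -0.2111, 0.1576]
tool_rot: [3.14, 0.0, 1.393]
contact_force: [0.0, -0.5, -1.6]
finger_gap: 0.678
grip_force: 0.0
```

```bash
python3 - <<'E'
from h import *
plan((430.3,-235.6,100,103.4),(430.3,-235.6,3,103.4))
E
```

```text
t 20.27 p [ 608.3 -211.1  157.6] yaw [179.9   0.   79.8] gap 63.1 F [ 0.  -0.5 -1.6] grip 0.0 j6 -0.2
(430.3, -235.6, 100, 103.4) -> [ -55.5 -170.9   57.4] [  0.1   0.  -23.6]
(430.3, -235.6, 3, 103.4) -> [ -55.5 -171.1  154.4] [  0.1   0.  -23.6]
```

In the tool's units: -171 mm is -0.228, 100 mm is 0.1333, -23.6 degrees is -0.1311.

>>> move_arm --pt "60 -0.0147 -0.0453 0 0 0 -0.0278" --pt "60 -0.0293 -0.0907 0 0 0 -0.0556" --pt "60 -0.044 -0.136 0 0 0 -0.0833" --pt "60 -0.0587 -0.1813 0.02 0 0 -0.1111" --pt "60 -0.0733 -0.22 0.0533 0 0 -0.1311" --pt "60 -0.0733 -0.228 0.0933 0 0 -0.1311" --pt "60 -0.0733 -0.228 0.1333 0 0 -0.1311" --pt "60 -0.0733 -0.228 0.1533 0 0 -0.1311" --pt "60 -0.0733 -0.228 0.1533 0 0 -0.1311" --pt "60 -0.0733 -0.228 0.1533 0 0 -0.1311"

```text
clock: 21.1
eef_pos: [0.4292, -0.2345, 0.0405]
tool_rot: [-3.14, -0.002, 1.805]
contact_force: [-0.8, -0.6, -0.1]
finger_gap: 0.648
grip_force: 0.0
```

```bash
python3 - <<'E'
from h import *
plan((430.3,-235.6,20,103.4),(430.3,-235.6,3,103.4))
t=snapshot("top")[120:270,240:400];s=snapshot("side")[90:190,220:355]
cv2.imwrite("pics/c8.png",np.hstack([cv2.resize(i[:,:,::-1],(400,375),interpolation=cv2.INTER_CUBIC) for i in(t,s)]))
E
```

```text
t 21.1 p [ 429.2 -234.5   40.5] yaw [-1.799e+02 -1.000e-01  1.034e+02] gap 60.3 F [-0.8 -0.6 -0.1] grip 0.0 j6 -0.79
(430.3, -235.6, 20, 103.4) -> [-1.3  0.8 20.5] [-0.1 -0.1  0. ]
(430.3, -235.6, 3, 103.4) -> [-1.4  0.9 37.5] [-0.1 -0.1  0. ]
```

View pics/c8.png

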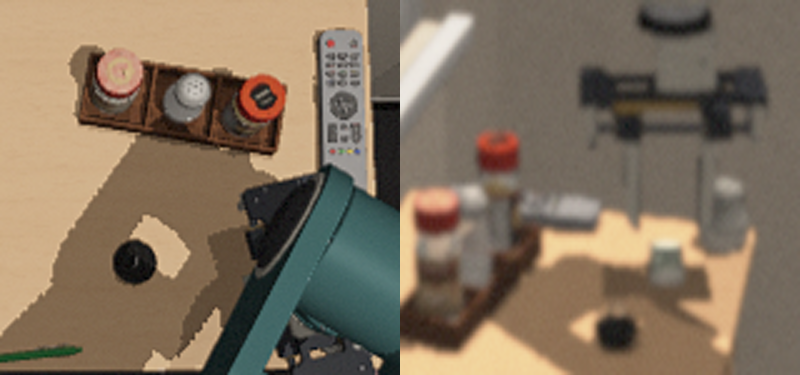

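In the tool's units: 37 mm is 0.0493, 32 mm is 0.0427.

>>> move_arm --pt "60 -0.0013 0.0013 0.0133 0 0 0" --pt "60 -0.0013 0.0013 0.0293 0 0 0" --pt "60 -0.0013 0.0013 0.0427 0 0 0" --pt "60 -0.0013 0.0013 0.0493 0 0 0" --pt "60 -0.0013 0.0013 0.0493 0 0 0" --pt "45 -0.0013 0.0013 0.0493 0 0 0" --pt "38 -0.0013 0.0013 0.0493 0 0 0" --pt "28 -0.0013 0.0013 0.0493 0 0 0" --pt "28 -0.0013 0.0013 0.0493 0 0 0" --pt "28 -0.0013 0.0013 0.0493 0 0 0" --pt "28 -0.0013 0.0013 0.0493 0 0 0"

```text
clock: 22.12
eef_pos: [0.4313, -0.2358, 0.005]
tool_rot: [3.141, 0.0, 1.805]
contact_force: [-1.5, 0.3, 3.3]
finger_gap: 0.4
grip_force: 29.9
```

```bash
python3 - <<'E'
from h import *
plan((430.3,-235.6,110,103.4),(606,131,110,95.6))
E
```

```text
t 22.12 p [ 431.3 -235.8    5. ] yaw [180.    0.  103.4] gap 37.2 F [-1.5  0.3  3.3] grip 29.9 j6 -0.79
(430.3, -235.6, 110, 103.4) -> [   0.4   -0.9 -105. ] [0. 0. 0.]
(606, 131, 110, 95.6) -> [ 316.2  255.1 -105.1] [0.  0.  7.8]
```

In the tool's units: 186 mm is 0.248, -105 mm is -0.14, 7.8 degrees is 0.0433.

>>> move_arm --pt "28 0 0 -0.0067 0 0 0" --pt "28 0 0 -0.0267 0 0 0" --pt "28 0 0 -0.06 0 0 0" --pt "28 0 0 -0.1 0 0 0" --pt "28 0.0133 0.0107 -0.1293 0 0 0" --pt "28 0.04 0.032 -0.14 0 0 0.0056" --pt "28 0.0747 0.06 -0.14 0 0 0.0111" --pt "28 0.1093 0.088 -0.14 0 0 0.0167" --pt "28 0.144 0.116 -0.14 0 0 0.0222" --pt "28 0.1787 0.144 -0.14 0 0 0.0278" --pt "28 0.2133 0.172 -0.14 0 0 0.0333" --pt "28 0.248 0.2 -0.14 0 0 0.0433"

```text
clock: 23.12
eef_pos: [0.5343, -0.0182, 0.11]
tool_rot: [3.141, 0.0, 1.668]
contact_force: [0.8, -0.5, 0.0]
finger_gap: 0.394
grip_force: 29.9
```

```bash
python3 - <<'E'
from h import *
plan((606,131,110,95.6),(606,131,40,95.6))
E
```

```text
t 23.12 p [534.3 -18.2 110. ] yaw [180.    0.   95.6] gap 36.7 F [ 0.8 -0.5  0. ] grip 29.9 j6 -0.18
(606, 131, 110, 95.6) -> [141.5  85.9   0. ] [ 0.  0. -0.]
(606, 131, 40, 95.6) -> [141.5  85.9  70. ] [ 0.  0. -0.]
```

In the tool's units: 140 mm is 0.1867, 138 mm is 0.184.

>>> move_arm --pt "28 0.0333 0.02 0 0 0 0" --pt "28 0.0693 0.0427 0 0 0 0" --pt "28 0.1067 0.064 0 0 0 0" --pt "28 0.1413 0.0853 0 0 0 0" --pt "28 0.1693 0.1027 0 0 0 0" --pt "28 0.184 0.112 0.0067 0 0 0" --pt "28 0.1867 0.1133 0.024 0 0 0" --pt "28 0.1867 0.1133 0.048 0 0 0" --pt "28 0.1867 0.1133 0.0693 0 0 0" --pt "28 0.1867 0.1133 0.084 0 0 0" --pt "28 0.1867 0.1133 0.0907 0 0 0" --pt "28 0.1867 0.1133 0.0907 0 0 0"

```text
clock: 24.12
eef_pos: [0.6039, 0.1269, 0.0401]
tool_rot: [-3.14, 0.0, 1.668]
contact_force: [-0.4, 1.3, -1.0]
finger_gap: 0.398
grip_force: 29.9
```

```bash
python3 - <<'E'
from h import *
plan((606,131,12,95.6),(606,131,9,95.6))
t=snapshot("top")[120:220,130:270];s=snapshot("side")[130:260,160:330]
cv2.imwrite("pics/c9.png",np.hstack([cv2.resize(i[:,:,::-1],(400,300),interpolation=cv2.INTER_CUBIC) for i in(t,s)]))
E
```

```text
t 24.12 p [603.9 126.9  40.1] yaw [-179.9    0.    95.6] gap 37.0 F [-0.4  1.3 -1. ] grip 29.9 j6 0.07
(606, 131, 12, 95.6) -> [ 3.9  2.5 28.1] [-0.1  0.  -0. ]
(606, 131, 9, 95.6) -> [ 3.9  2.5 31.1] [-0.1  0.  -0. ]
```

View pics/c9.png

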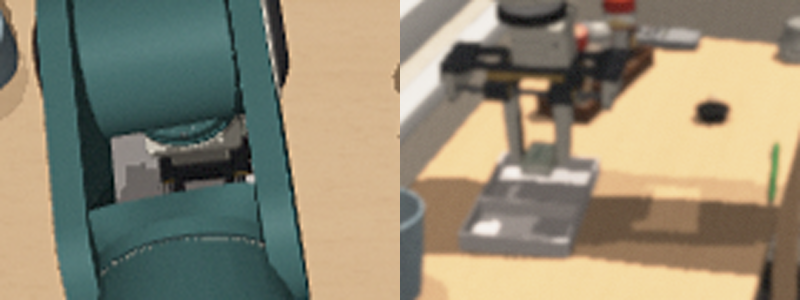

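>>> move_arm --pt "28 0.004 0.0027 0.0107 0 0 0" --pt "28 0.004 0.0027 0.0227 0 0 0" --pt "28 0.004 0.0027 0.032 0 0 0" --pt "28 0.004 0.0027 0.0373 0 0 0" --pt "28 0.004 0.0027 0.04 0 0 0" --pt "28 0.004 0.0027 0.04 0 0 0"

```text
clock: 24.72
eef_pos: [0.6062, 0.1308, 0.0109]
tool_rot: [-3.141, 0.0, 1.669]
contact_force: [-0.3, 1.0, -0.5]
finger_gap: 0.401
grip_force: 29.9
```

In the tool's units: 1 mm is 0.0013, 0.7 mm is 0.0009.

>>> move_arm --pt "28 0 0 0.0009 0 0 0" --pt "28 0 0 0.0013 0 0 0" --pt "28 0 0 0.0013 0 0 0"

```text
clock: 24.97
eef_pos: [0.6066, 0.1309, 0.0109]
tool_rot: [3.141, -0.0, 1.669]
contact_force: [0.0, 0.4, -1.1]
finger_gap: 0.399
grip_force: 29.9
```

In the tool's units: 1.2 mm is 0.0016, 0.7 mm is 0.0009.

>>> move_arm --pt "28 0 0 0.0009 0 0 0" --pt "28 0 0 0.0016 0 0 0" --pt "28 0 0 0.0016 0 0 0"

```text
clock: 25.22
eef_pos: [0.6064, 0.1309, 0.0093]
tool_rot: [3.142, -0.0, 1.669]
contact_force: [0.8, -0.1, -0.4]
finger_gap: 0.397
grip_force: 29.9
```

In the tool's units: 0.4 mm is 0.0005.

>>> move_arm --pt "28 0 0 0.0005 0 0 0" --pt "28 0 0 0.0005 0 0 0" --pt "28 0 0 0.0005 0 0 0"

```text
clock: 25.47
eef_pos: [0.6065, 0.1309, 0.009]
tool_rot: [3.141, 0.0, 1.669]
contact_force: [-0.5, -0.7, 0.0]
finger_gap: 0.398
grip_force: 29.9
```

>>> move_arm --pt "28 0 0 0.0007 0 0 0" --pt "28 0 0 0.0011 0 0 0" --pt "28 0 0 0.0011 0 0 0"

```text
clock: 25.72
eef_pos: [0.6065, 0.1309, 0.009]
tool_rot: [3.141, -0.0, 1.669]
contact_force: [-5.6, -0.9, 9.2]
finger_gap: 0.399
grip_force: 29.9
```

In the tool's units: -90 mm is -0.12, -85 mm is -0.1133.

>>> move_arm --pt "42 0 0 0 0 0 0" --pt "47 0 0 0 0 0 0" --pt "50 0 0 0 0 0 0" --pt "50 0 0 0 0 0 0" --pt "50 0 0 -0.0107 0 0 0" --pt "50 0 0 -0.0333 0 0 0" --pt "60 0 0 -0.0733 0 0 0" --pt "72 0 0 -0.1133 0 0 0" --pt "72 0 0 -0.12 0 0 0" --pt "72 0 0 -0.12 0 0 0"

```text
clock: 26.55
eef_pos: [0.6076, 0.1311, 0.1013]
tool_rot: [3.137, -0.0, 1.669]
contact_force: [-0.1, 0.6, 0.5]
finger_gap: 0.753
grip_force: 0.0
```

```bash
python3 - <<'E'
from h import *
plan((456.5,-94,50,95.6),(456.5,-94,3,95.6))
E
```

```text
t 26.55 p [607.6 131.1 101.3] yaw [179.7  -0.   95.6] gap 70.0 F [-0.1  0.6  0.5] grip 0.0 j6 0.07
(456.5, -94, 50, 95.6) -> [-209.2 -172.6   50.5] [ 0.3 -0.   0. ]
(456.5, -94, 3, 95.6) -> [-209.2 -172.8   97.5] [ 0.3 -0.   0. ]
```

>>> move_arm --pt "72 -0.04 -0.032 0 0 0 0" --pt "72 -0.08 -0.0653 0 0 0 0" --pt "72 -0.12 -0.0987 0 0 0 0" --pt "72 -0.16 -0.132 0 0 0 0" --pt "72 -0.2 -0.1653 0 0 0 0" --pt "72 -0.2373 -0.196 0 0 0 0" --pt "72 -0.264 -0.2187 0.0133 0 0 0" --pt "72 -0.2787 -0.2293 0.0333 0 0 0" --pt "72 -0.2787 -0.2293 0.06 0 0 0" --pt "72 -0.2787 -0.2293 0.0733 0 0 0" --pt "72 -0.2787 -0.2293 0.0733 0 0 0" --pt "72 -0.2787 -0.2293 0.0733 0 0 0"

```text
clock: 27.55
eef_pos: [0.4555, -0.0936, 0.0427]
tool_rot: [-3.14, -0.001, 1.669]
contact_force: [-0.0, -0.0, 0.3]
finger_gap: 0.775
grip_force: 0.0
```

```bash
python3 - <<'E'
from h import *
plan((456.5,-94,3,95.6))
t=snapshot("top")[120:220,130:270];s=snapshot("side")[100:230,200:370]
cv2.imwrite("pics/c10.png",np.hstack([cv2.resize(i[:,:,::-1],(400,300),interpolation=cv2.INTER_CUBIC) for i in(t,s)]))
E
```

```text
t 27.55 p [455.5 -93.6  42.7] yaw [-179.9   -0.    95.7] gap 72.1 F [-0.  -0.   0.3] grip 0.0 j6 -0.36
(456.5, -94, 3, 95.6) -> [-0.6  1.  39.7] [-0.1 -0.   0.1]
```

View pics/c10.png

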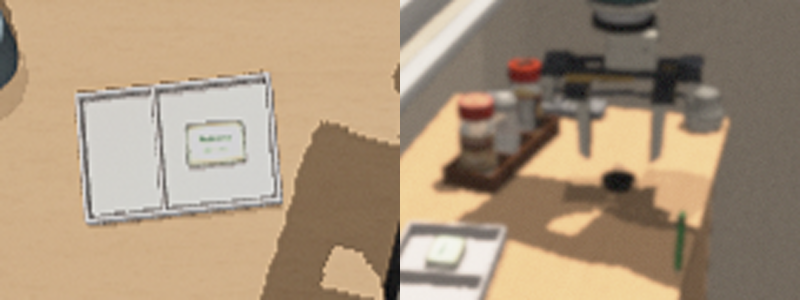

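In the tool's units: 39 mm is 0.052, 33 mm is 0.044.

>>> move_arm --pt "72 0 0.0013 0.0133 0 0 0" --pt "72 0 0.0013 0.0293 0 0 0" --pt "72 0 0.0013 0.044 0 0 0" --pt "72 0 0.0013 0.052 0 0 0" --pt "72 0 0.0013 0.052 0 0 0" --pt "55 0 0.0013 0.052 0 0 0" --pt "45 0 0.0013 0.052 0 0 0" --pt "35 0 0.0013 0.052 0 0 0" --pt "35 0 0.0013 0.052 0 0 0" --pt "35 0 0.0013 0.052 0 0 0" --pt "35 0 0.0013 0.052 0 0 0"

```text
clock: 28.57
eef_pos: [0.4569, -0.0939, 0.0045]
tool_rot: [3.141, 0.0, 1.669]
contact_force: [-1.2, 0.1, 3.1]
finger_gap: 0.449
grip_force: 30.0
```

```bash
python3 - <<'E'
from h import *
plan((456.5,-94,100,95.6),(597.3,216.7,100,95.6))
E
```

```text
t 28.57 p [456.9 -93.9   4.5] yaw [180.    0.   95.6] gap 41.8 F [-1.2  0.1  3.1] grip 30.0 j6 -0.36
(456.5, -94, 100, 95.6) -> [ -0.1  -0.3 -95.5] [0. 0. 0.]
(597.3, 216.7, 100, 95.6) -> [295.4 170.2 -95.5] [0. 0. 0.]
```

In the tool's units: 208 mm is 0.2773, 178 mm is 0.2373.

>>> move_arm --pt "35 0 0 -0.0067 0 0 0" --pt "35 0 0 -0.0267 0 0 0" --pt "35 0 0 -0.06 0 0 0" --pt "35 0 0 -0.096 0 0 0" --pt "35 0.0133 0.008 -0.12 0 0 0" --pt "35 0.04 0.0227 -0.1267 0 0 0" --pt "35 0.0773 0.044 -0.1267 0 0 0" --pt "35 0.1173 0.068 -0.1267 0 0 0" --pt "35 0.1573 0.0907 -0.1267 0 0 0" --pt "35 0.1973 0.1133 -0.1267 0 0 0" --pt "35 0.2373 0.136 -0.1267 0 0 0" --pt "35 0.2773 0.16 -0.1267 0 0 0"

```text
clock: 29.57
eef_pos: [0.5561, 0.1267, 0.0995]
tool_rot: [3.141, -0.0, 1.669]
contact_force: [-0.5, -0.3, -0.7]
finger_gap: 0.456
grip_force: 30.0
```

In the tool's units: 87 mm is 0.116, 85 mm is 0.1133.

>>> move_arm --pt "35 0.0373 0.0213 0 0 0 0" --pt "35 0.072 0.0413 0 0 0 0" --pt "35 0.0987 0.0573 0 0 0 0" --pt "35 0.1133 0.0653 0 0 0 0" --pt "35 0.116 0.0667 0.0107 0 0 0" --pt "35 0.116 0.0667 0.0293 0 0 0" --pt "35 0.116 0.0667 0.0507 0 0 0" --pt "35 0.116 0.0667 0.0693 0 0 0" --pt "35 0.116 0.0667 0.08 0 0 0" --pt "35 0.116 0.0667 0.08 0 0 0" --pt "35 0.116 0.0667 0.08 0 0 0"

```text
clock: 30.48
eef_pos: [0.5968, 0.2157, 0.0388]
tool_rot: [-3.141, 0.0, 1.668]
contact_force: [0.2, 1.0, -0.3]
finger_gap: 0.453
grip_force: 30.0
```

```bash
python3 - <<'E'
from h import *
plan((597.3,216.7,9,95.6))
t=snapshot("top")[120:220,130:270];s=snapshot("side")[130:260,150:320]
cv2.imwrite("pics/c11.png",np.hstack([cv2.resize(i[:,:,::-1],(400,300),interpolation=cv2.INTER_CUBIC) for i in(t,s)]))
E
```

```text
t 30.48 p [596.8 215.7  38.8] yaw [-180.     0.    95.6] gap 42.1 F [ 0.2  1.  -0.3] grip 30.0 j6 0.21
(597.3, 216.7, 9, 95.6) -> [ 0.9  0.7 29.8] [-0.  0. -0.]
```

View pics/c11.png

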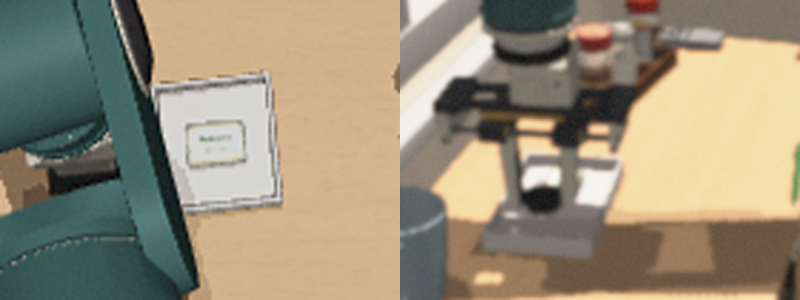

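In the tool's units: 29.5 mm is 0.0393, 28 mm is 0.0373.

>>> move_arm --pt "35 0 0 0.0107 0 0 0" --pt "35 0 0 0.0227 0 0 0" --pt "35 0 0 0.032 0 0 0" --pt "35 0 0 0.0373 0 0 0" --pt "35 0 0 0.0393 0 0 0" --pt "35 0 0 0.0393 0 0 0" --pt "35 0 0 0.0393 0 0 0"

```text
clock: 31.17
eef_pos: [0.5971, 0.2164, 0.0097]
tool_rot: [3.141, -0.0, 1.669]
contact_force: [-0.8, -0.6, -0.5]
finger_gap: 0.455
grip_force: 30.0
```

In the tool's units: 1 mm is 0.0013, 0.5 mm is 0.0007.

>>> move_arm --pt "35 0 0 0.0007 0 0 0" --pt "35 0 0 0.0013 0 0 0" --pt "35 0 0 0.0013 0 0 0"

```text
clock: 31.42
eef_pos: [0.5971, 0.2164, 0.0087]
tool_rot: [3.141, -0.0, 1.669]
contact_force: [0.5, -0.2, -0.0]
finger_gap: 0.452
grip_force: 30.0
```

In the tool's units: 1 mm is 0.0013, 0.5 mm is 0.0007.

>>> move_arm --pt "35 0 0 0.0007 0 0 0" --pt "35 0 0 0.0013 0 0 0" --pt "35 0 0 0.0013 0 0 0"

```text
clock: 31.67
eef_pos: [0.5972, 0.2164, 0.0085]
tool_rot: [3.141, -0.0, 1.669]
contact_force: [-4.1, -1.3, 7.6]
finger_gap: 0.451
grip_force: 30.0
```

Contact; release and retreat upward, then towards the middle and back so that the camera sees all.

In the tool's units: -180 mm is -0.24, -140 mm is -0.1867.

>>> move_arm --pt "47 0 0 0 0 0 0" --pt "52 0 0 0 0 0 0" --pt "55 0 0 0 0 0 0" --pt "55 0 0 0 0 0 0" --pt "55 0 0 -0.0107 0 0 0" --pt "55 0 0 -0.0333 0 0 0" --pt "55 0 0 -0.08 0 0 0" --pt "55 0 0 -0.1333 0 0 0" --pt "55 0 0 -0.1867 0 0 0" --pt "55 -0.0267 -0.0267 -0.24 0 0 0" --pt "55 -0.06 -0.0667 -0.24 0 0 0" --pt "55 -0.1 -0.1 -0.24 0 0 0"

```text
clock: 32.67
eef_pos: [0.5294, 0.1345, 0.1911]
tool_rot: [3.137, -0.001, 1.671]
contact_force: [0.0, -0.8, -0.9]
finger_gap: 0.59
grip_force: 0.0
```

In the tool's units: -140 mm is -0.1867, -120 mm is -0.16.

>>> move_arm --pt "55 -0.04 -0.0267 0 0 0 0" --pt "55 -0.08 -0.0533 0 0 0 0" --pt "55 -0.12 -0.08 0 0 0 0" --pt "55 -0.16 -0.1067 0 0 0 0" --pt "55 -0.1867 -0.1267 0 0 0 0" --pt "55 -0.1867 -0.1267 0 0 0 0" --pt "55 -0.1867 -0.1267 0 0 0 0" --pt "55 -0.1867 -0.1267 0 0 0 0"

```text
clock: 33.33
eef_pos: [0.4491, -0.014, 0.1881]
tool_rot: [3.141, -0.0, 1.669]
contact_force: [-0.1, 0.8, -0.3]
finger_gap: 0.595
grip_force: 0.0
```

```bash
python3 - <<'E'
from h import *
plan()
t=snapshot("top")[100:290,90:400];s=snapshot("side")[90:270,100:380]
cv2.imwrite("pics/c12.png",np.vstack([cv2.resize(i[:,:,::-1],(480,300),interpolation=cv2.INTER_CUBIC) for i in(t,s)]))
E
```

```text
t 33.33 p [449.1 -14.  188.1] yaw [180.   -0.   95.6] gap 55.3 F [-0.1  0.8 -0.3] grip 0.0 j6 -0.19
```

View pics/c12.png

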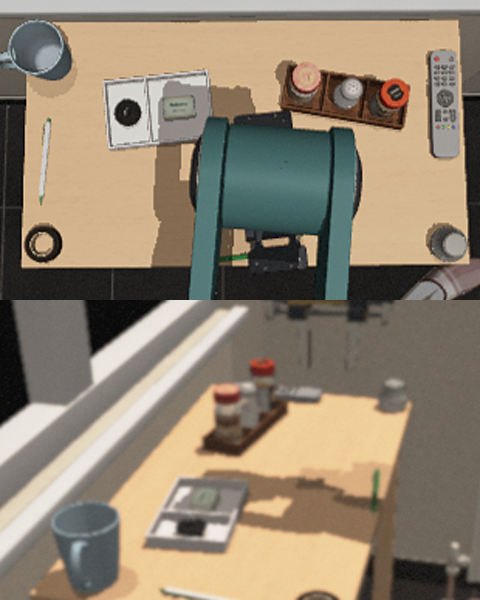

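The final views show the plug flat in the narrow compartment (top 127,113), the match box flat in the wide one (180,107), and the jars and shaker upright in their wells. The mug, timer and remote have not moved, so I'm handing in.

```bash
python3 -c "
from bench import arm
print(arm.sign_off())"
```

```text
the job is handed in; nothing more can be done
None
```

The job is handed in at about 33 s: the final pictures show the shaker and both jars upright in their wells, and the match box and plug flat in their compartments; the mug, egg timer and remote control were left where they were.

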